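# Serve the detector ball on its tray

## Task

Pick the steel ball off its black stand, set it in the black pocket of the blue tray while the tray stands on the table, and let go of it. Then lift the tray by its yellow grip, carry it close to level so that the ball stays in its pocket, and finish holding it still and level, with the ball over the centre of the open red housing and the tray's underside about 10 cm above the table, so that the technician can fit the ball: do not put the tray down or let go. Do not drop the ball, and leave everything else where it is.

Things in the scene. Friction and masses are not known exactly. Their poses are not given: they have to be found in the camera images.
- ball_center (a point): Centre of the loose polished steel ball, 30 mm in diameter, about 0.11 kg. It starts on the black stand with its centre 45 mm above the table.
- stand_seat (a point): Where the ball's centre lies on the fixed black stand, 45 mm above the table. The stand's post is 26 mm across, narrower than the ball, with a cup 3 mm deep in its top (cup floor 30 mm above the table); its round foot is 60 mm across and at most 10 mm high.
- tray: Loose blue tray, 180 mm long (its x), 100 mm wide (its y), about 0.3 kg; origin at the centre of its underside, z up. Plate 8 mm thick, low rim up to 11 mm. Yellow upright grip in the middle, black ball pocket at x = +60 mm. At x = -62 mm an orange relay block, 34 x 50 mm, top at 26 mm (28 mm with its metal strips), is fixed to the tray and about balances the ball.
- tray_pocket (a point): Where the ball's centre lies when it sits in the tray's pocket: 60 mm along the tray's x from its origin, 31 mm above its underside. The pocket is a black round pedestal 26 mm across with a cup 3 mm deep and 21 mm wide (cup floor 16 mm, cup rim 19 mm above the underside). The ball may shift 2 mm in it.
- tray_grip (a point): Grasping point on the tray's yellow grip: above the tray's origin, 43 mm above its underside. The grip is 40 mm long along the tray's x, 12 mm thick along its y, top 58 mm above the underside (plate top 8 mm). Axes as the tray's: pinch along y.
- red_centre (a point): Centre of the open mouth of the fixed red detector housing, 180 mm (x) by 120 mm (y), 32 mm high, with a green circuit board and a brass socket in its middle. The point lies at the height of its rim, 32 mm above the table.
- red_housing: The red housing; origin under its centre, on the table.
- white_housing: A similar fixed open housing in white with a keypad in it, not the goal; 180 x 120 mm, 32 mm high; origin under its centre. The two housings may stand on either side of the tray.
- tape: Bystander: roll of green masking tape lying flat, 72 mm across, 24 mm high; origin under its centre.
- jar: Bystander: small amber glass jar with grey cap, 48 mm across, 55 mm high; origin under its centre.
- driver: Bystander: red-handled screwdriver lying on the table.
- keypad: Bystander: loose white keypad, 90 x 60 mm, 16 mm high, grey keys; origin under its centre.
- battery: Bystander: grey sealed backup battery, 65 x 100 mm, 66 mm high with its terminals; origin under its centre.
Mind the look-alikes: they are no part of the job. Leave any turquoise look-alike of the tray alone.

How it is judged:
By the outcome, as a careful person would: the job done as asked, in the order asked, and still so for the second after the job is handed in, while the arm keeps its last pose, push and grip.
It also fails if it takes over 58 s, if anything falls off the work surface, if the arm or the gripper's body presses on something with over 40 N, if the wrist force passes 120 N, or if a joint passes its speed limit or range.

## Robot

A 6-joint arm with a two-finger parallel gripper is mounted at the origin on the work surface. World frame = base frame: x ahead of the robot, y to its left, z up, the work surface at z = 0. Lengths are in m, angles in rad, forces in N, time in s.
With the tool pointing down it reaches from about 0.3 to 0.775 m from the base axis. Payload 14.6 kg.
Tool frame: the origin (TCP) lies between the finger pads; the fingertips stand 8 mm ahead of it and the grasp point (between the pads) lies 11 mm behind it (ctrl.tip_reach is the distance from the TCP to the fingertips, in m); y points along the fingers, z is the direction in which the jaws open and shut, and the axes are right-handed (so a half turn about y gives the same grasp; the last joint's range is limited). The gripper opens to 94 mm and grips with 3 to 60 N. Pads are 16 mm wide; open, the fingers measure 119 mm over their backs; the gripper's body (75 mm by 177 mm) begins 78 mm behind the grasp point.
Start: joints at [1.252, 0.3, 1.521, -0, 1.321, -0.067], TCP at [0.137, 0.533, 0.213] pointing down, gripper open.
Joint ranges: [-3.03, 3.03], [-0.79, 2.21], [0.23, 2.52], [-1.04, 4.18], [0, 3.07], [-2.55, 2.55]. Speed limits (rad/s): [2.22, 2.22, 2.57, 3.14, 3.14, 3.14].

## Interface

Orientations are given as [roll, pitch, yaw] about the fixed x, y, z axes, in that order (R = Rz(yaw) Ry(pitch) Rx(roll)).
In Python, from station import ctrl gives the robot as it stands.
- The arm moves only by the tool play_rows, never from a script. Its arguments are lists of equal length, an entry for each row: "twist": the turn, a rotation vector about the world's x, y, z as a fraction of full scale, a list of three; "travel": the shift along the world's x, y, z as a fraction of full scale, a list of three; "grip": the gripper's target within -1 to 1 (shut at 1, half-way at 0, fully open at -1). A call has 1 to 12 rows; each row shifts and turns the commanded pose from where the row before left it; what a row does not reach is not made up. Full scale, the value 1, is 5 cm for a shift and 90 degrees for a turn. A row lasts 1/10 s, in which the tool goes at most 50 mm and 8.59 degrees, less where a joint would pass 70% of its speed; a pose out of reach is approached as far as the arm can. A call with a number of a shift or a turn outside -1 to 1 is refused whole. A call with a gripper value outside its range is refused whole. The fingers move at their own pace and stop on an object; "force" is the grip in N (left out, the last holds). Time passes only in rows, so rows that do not move let the fingers close. It gives the time, the measured TCP pose, the force and the opening at its end, in the units of the state.
- ctrl.get_obs(): the state, without advancing time (a new reading comes with each control period).
- ctrl.camera(name): name is "scene" or "side" or "wrist"; returns a dict with "img" (384x512x3 uint8, red, green, blue), "vfov" (degrees; the focal length in pixels is half the picture's height over the tangent of half this angle, whatever the lens; pixels are square), "cx", "cy" (the principal point, pixels), "rvec" (rotation vector, rad) and "tvec" (3), from world to camera coordinates, as OpenCV has them. Camera axes: x right, y down, z forward; pixel columns grow to the right and rows downward; lengths in m; the calibration is good to about 2 mm. A picture is of the moment at which its call begins. There is no depth.
- ctrl.hand_in(): hands the job in, once; it reports no verdict.
Trained networks look in a picture, given as the dict that the camera call returned (one of the last four; its "shot" number tells which), for a name from the list of things; names that differ only in an ending like _2 or _b are one class to them, and where a whole thing is asked for, a point or a joint stands for the part that bears it (a point fixed in the world has none). Each returns a list of dicts, best first, with "confidence" (0 to 1); they miss things now and then, are a little off and sometimes report something else, mostly with a low value. They report only what shows in the picture. A call takes as long as a camera call. They do not tell look-alikes from the thing itself.
- ctrl.boxes_of(name, picture): "point" ([column, row] in pixels, amid what is visible of it).
- ctrl.trace(name, picture): "pixels" (384x512 bool, what is visible of it) and "point" ([column, row] in pixels, amid what is visible of it).
The state is a dict: "time_s": time; "qpos": joint angles; "joint_vel": joint speeds; "tau": joint torques, N m; "ee_pos": TCP position; "eef_rot": TCP orientation; "force": force on the tool from outside, world axes, zero at the start; "moment": the same for the moment, N m; "grip_width": finger opening in m.
Only numpy, scipy, OpenCV 4.12 (cv2) and the standard library are available. Lean on these libraries where they do the work, as an engineer would, in place of code of your own. Each camera call takes 0.05 s, during which the arm holds its last target.

## Working session

There is one attempt and no reset: what is moved stays moved. The work goes in short steps, Python scripts to look and compute and a tool call to move; the robot and the scene stay as the last step left them, time stands still between calls to the robot, and variables do not carry over. Pictures are saved under pics/ and viewed, and the job is handed in when it is done.

Besides the shell and the picture viewer there is one more tool, called after "Emit:" by a JSON object that holds its "name" and its "arguments", one argument or row to a line. play_rows: Moves the arm, as the interface text tells. Its arguments: {"type":"object","properties":{"twist":{"type":"array"},"travel":{"type":"array"},"grip":{"type":"array"},"force":{"type":"number"}},"required":["twist","travel","grip"]}

```bash
ls; mkdir -p pics; cat > h.py <<'E'
import numpy as np, cv2
from station import ctrl
def cam(n):
    p=ctrl.camera(n); h=p["img"].shape[0]
    f=h/2/np.tan(np.radians(p["vfov"])/2)
    p["K"]=np.array([[f,0,p["cx"]],[0,f,p["cy"]],[0,0,1.]])
    p["R"]=cv2.Rodrigues(np.array(p["rvec"],float))[0]; p["t"]=np.array(p["tvec"],float)
    return p
def save(p,n): cv2.imwrite("pics/"+n+".png",p["img"][:,:,::-1])
def onz(p,px,z):
    d=p["R"].T@np.linalg.inv(p["K"])@np.array([px[0],px[1],1.]); c=-p["R"].T@p["t"]
    return c+d*(z-c[2])/d[2]
def proj(p,X):
    x=p["K"]@(p["R"]@np.array(X,float)+p["t"]); return x[:2]/x[2]
E
python3 - <<'E'
from h import *
o=ctrl.get_obs(); print({k:np.round(v,3).tolist() for k,v in o.items()})
Z=dict(ball_center=.045,tray_grip=.043,tray_pocket=.03,tray=.008,red_housing=.016,white_housing=.016,red_centre=.032,stand_seat=.045,tape=.02,jar=.03,keypad=.016,battery=.06,driver=.01)
for n in ["scene","side","wrist"]:
    p=cam(n); save(p,n+"0"); print(n,p["vfov"],p["shot"],np.round(-p["R"].T@p["t"],3))
    for k,z in Z.items():
        for r in ctrl.boxes_of(k,p)[:3]:
            print(" ",k,round(r["confidence"],2),np.round(r["point"]),np.round(onz(p,r["point"],z),3))
E
```

```text
pics
{'time_s': 0.0, 'qpos': [1.252, 0.3, 1.522, -0.0, 1.321, -0.067], 'joint_vel': [0.001, -0.0, -0.0, -0.001, -0.0, -0.002], 'tau': [-0.001, -53.18, -35.273, 0.071, 0.024, -0.0], 'ee_pos': [0.137, 0.532, 0.213], 'eef_rot': [-1.572, 0.0, -0.252], 'force': [-0.648, -1.145, -0.083], 'moment': [-0.015, 0.043, -0.01], 'grip_width': 0.094}
scene 57.51480070969253 1 [ 1.201 -0.57   0.733]
  ball_center 0.38 [316. 226.] [0.678 0.025 0.045]
  tray_grip 0.79 [278. 146.] [0.233 0.252 0.043]
  tray_grip 0.67 [255. 215.] [ 0.526 -0.083  0.043]
  tray_grip 0.49 [315. 223.] [0.667 0.033 0.043]
  tray_pocket 0.84 [278. 146.] [0.217 0.267 0.03 ]
  tray_pocket 0.77 [256. 214.] [ 0.511 -0.07   0.03 ]
  tray 0.83 [277. 144.] [0.169 0.304 0.008]
  tray 0.61 [254. 214.] [ 0.485 -0.059  0.008]
  white_housing 0.77 [185. 257.] [ 0.526 -0.329  0.016]
  red_centre 0.93 [330. 170.] [0.48  0.296 0.032]
  stand_seat 0.61 [313. 236.] [ 0.706 -0.014  0.045]
  tape 0.69 [266. 272.] [ 0.71  -0.187  0.02 ]
  tape 0.32 [329. 170.] [0.468 0.305 0.02 ]
  jar 0.79 [344. 211.] [0.673 0.158 0.03 ]
  keypad 0.97 [225. 293
[... 633 characters left out ...]
0.6 [335. 237.] [0.493 0.319 0.032]
  stand_seat 0.52 [225. 249.] [0.711 0.056 0.045]
  tape 0.79 [165. 220.] [ 0.687 -0.19   0.02 ]
  tape 0.56 [233. 198.] [ 0.49  -0.052  0.02 ]
  jar 0.53 [262. 260.] [0.681 0.167 0.03 ]
  jar 0.44 [135. 210.] [ 0.708 -0.295  0.03 ]
  battery 0.6 [185. 137.] [ 0.336 -0.357  0.06 ]
  battery 0.38 [223. 248.] [0.722 0.058 0.06 ]
  driver 0.72 [302. 286.] [0.694 0.305 0.01 ]
wrist 62.04957152385236 3 [0.072 0.549 0.385]
  tray_grip 0.8 [ 89. 236.] [0.156 0.333 0.043]
  tray_pocket 0.65 [ 88. 234.] [0.156 0.324 0.03 ]
  tray 0.82 [ 87. 234.] [0.161 0.309 0.008]
  red_housing 0.52 [185. 366.] [0.373 0.373 0.016]
  red_centre 0.43 [179. 365.] [0.357 0.375 0.032]
```

View pics/scene0.png

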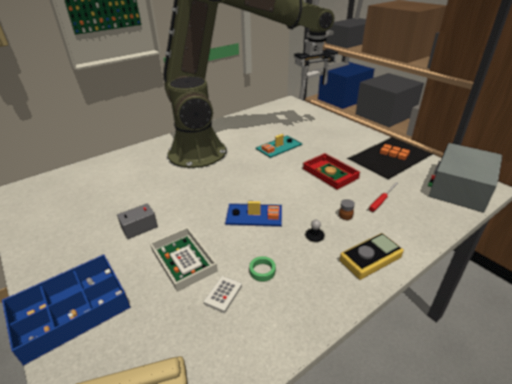

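View pics/side0.png

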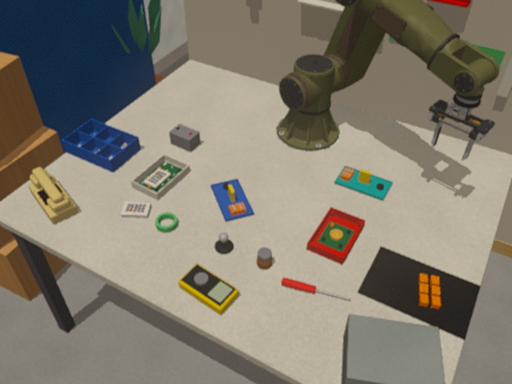

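View pics/wrist0.png

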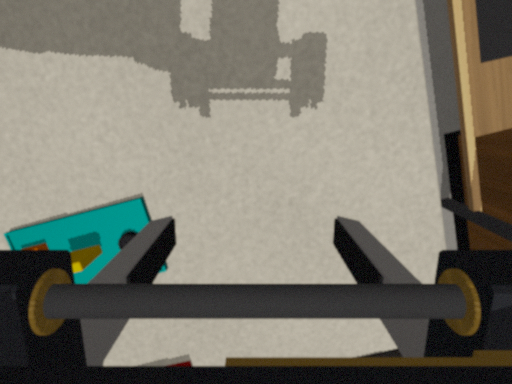

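Candidates for the tray: blue at scene (255,214) / side (232,199), and turquoise at scene (278,146) / side (364,183). The blue one fits the description. The ball is at scene (316,226) / side (224,237), and the red housing at scene (330,170). I'll enlarge the blue tray and the ball.

```bash
python3 - <<'E'
from h import *
a=cv2.imread("pics/scene0.png")[190:250,215:345]; b=cv2.imread("pics/side0.png")[170:270,195:275]
cv2.imwrite("pics/c1.png",cv2.resize(a,None,fx=6,fy=6,interpolation=cv2.INTER_CUBIC))
cv2.imwrite("pics/c2.png",cv2.resize(b,None,fx=6,fy=6,interpolation=cv2.INTER_CUBIC))
E
```

```text
(no output)
```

View pics/c1.png

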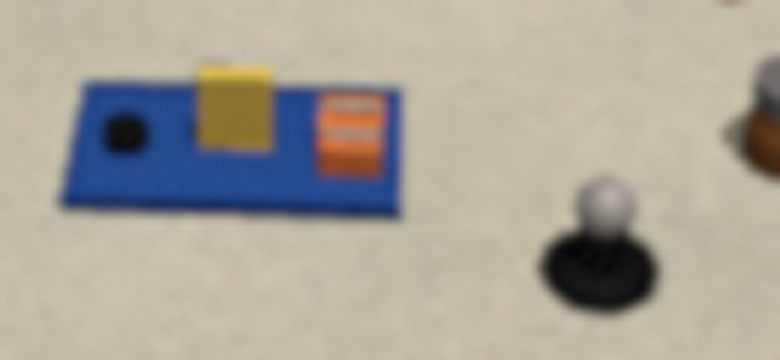

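View pics/c2.png

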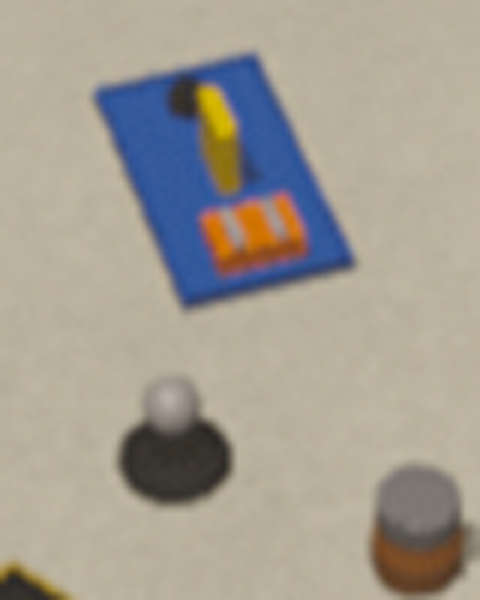

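```bash
cat > fit.py <<'E'
from h import *
from scipy.optimize import least_squares
S=cam("scene"); D=cam("side")
c=lambda o,q:[(q[0]+.5)/6-.5+o[0],(q[1]+.5)/6-.5+o[1]]
so=(215,190);do=(195,170)
# tray pts in tray frame
P=[((.09,.05,.011),),]
A=np.array([[.09,-.05,.011],[-.09,-.05,.011],[-.09,.05,.011],[.09,.05,.011],[.06,0,.018]])
# scene order TL,TR,BR,BL ; pocket left => TL,BL at x=+.09 ; yaw about ~ -2.3
s=[c(so,q) for q in [(85,83),(400,90),(400,207),(62,205),(125,132)]]
d=[c(do,q) for q in [(97,92),(257,57),(354,262),(187,300),(184,97)]]
for p,L in((S,s),(D,d)): print([np.round(onz(p,q,.011),3).tolist() for q in L])
E
python3 fit.py
python3 - <<'E'
from h import *
S=cam("scene"); D=cam("side")
c=lambda o,q:[(q[0]+.5)/6-.5+o[0],(q[1]+.5)/6-.5+o[1]]
print(onz(S,c((215,190),(606,206)),.045),onz(D,c((195,170),(171,403)),.045))
for p,n in((S,'scene'),(D,'side')):
    for k in ["red_housing","red_centre","ball_center","white_housing"]:
        for r in ctrl.trace(k,p)[:2]:
            m=r["pixels"]; print(n,k,round(r["confidence"],2),m.sum(),np.round(r["point"],1))
E
```

```text
[[0.391, -0.095, 0.011], [0.507, 0.039, 0.011], [0.582, -0.025, 0.011], [0.471, -0.162, 0.011], [0.442, -0.102, 0.011]]
[[0.467, -0.158, 0.011], [0.394, -0.092, 0.011], [0.512, 0.041, 0.011], [0.582, -0.023, 0.011], [0.445, -0.111, 0.011]]
[0.67302624 0.02957523 0.045     ] [0.67377775 0.02601246 0.045     ]
scene red_housing 0.83 1213 [331.2 171.5]
scene red_centre 0.87 1264 [329.8 169.6]
scene ball_center 0.73 256 [347.5 209.6]
scene ball_center 0.41 85 [315.9 223.6]
scene white_housing 0.9 2502 [185.1 260.1]
scene white_housing 0.18 787 [222.1 292.7]
side red_housing 0.85 2006 [335.4 236.8]
side red_centre 0.73 1994 [337.2 237.3]
side ball_center 0.44 73 [225.4 238.3]
side white_housing 0.76 1553 [161.9 177.8]
```

The crops confirm it: the blue tray has the pocket on the left in scene and the orange block on the right. Estimates: tray centre (.488,-.060), yaw about -131°, ball (.673,.028). I'll hover over the ball with the tool yaw equal to the tray yaw.

Emit:
{"name": "play_rows", "arguments": {
  "twist": [
    [0,0,-0.054],
    [0,0,-0.054],
    [0,0,-0.054],
    [0,0,-0.054],
    [0,0,-0.054],
    [0,0,-0.054],
    [0,0,-0.054],
    [0,0,-0.054],
    [0,0,-0.054],
    [0,0,-0.054],
    [0,0,-0.054],
    [0,0,-0.054]
  ],
  "travel": [
    [0.44,-0.42,0],
    [0.44,-0.42,0],
    [0.44,-0.42,0],
    [0.44,-0.42,0],
    [0.44,-0.42,0],
    [0.44,-0.42,0],
    [0.44,-0.42,0],
    [0.44,-0.42,0],
    [0.44,-0.42,0],
    [0.44,-0.42,0],
    [0.44,-0.42,0],
    [0.44,-0.42,0]
  ],
  "grip": [-1,-1,-1,-1,-1,-1,-1,-1,-1,-1,-1,-1]
}}

```text
time_s: 3.9
ee_pos: [0.4018, 0.2797, 0.2136]
eef_rot: [-1.571, 0.0, -1.273]
force: [0.7, 0.9, 0.4]
grip_width: 0.094
```

Emit:
{"name": "play_rows", "arguments": {
  "twist": [
    [0,0,-0.054],
    [0,0,-0.054],
    [0,0,-0.054],
    [0,0,-0.054],
    [0,0,-0.054],
    [0,0,-0.054],
    [0,0,-0.054],
    [0,0,-0.054],
    [0,0,-0.054],
    [0,0,-0.054],
    [0,0,-0.054],
    [0,0,-0.054]
  ],
  "travel": [
    [0.44,-0.42,0],
    [0.44,-0.42,0],
    [0.44,-0.42,0],
    [0.44,-0.42,0],
    [0.44,-0.42,0],
    [0.44,-0.42,0],
    [0.44,-0.42,0],
    [0.44,-0.42,0],
    [0.44,-0.42,0],
    [0.44,-0.42,0],
    [0.44,-0.42,0],
    [0,0,0]
  ],
  "grip": [-1,-1,-1,-1,-1,-1,-1,-1,-1,-1,-1,-1]
}}

```text
time_s: 5.1
ee_pos: [0.6445, 0.047, 0.2126]
eef_rot: [-1.571, -0.001, -2.294]
force: [-0.4, 0.6, -0.5]
grip_width: 0.0942
```

```bash
python3 - <<'E'
from h import *
p=cam("wrist"); save(p,"w1"); o=ctrl.get_obs(); print(o["time_s"],np.round(o["ee_pos"],4),np.degrees(o["eef_rot"]),np.round(o["force"],2))
for k,z in dict(ball_center=.045,tray_grip=.043,tray_pocket=.018,stand_seat=.045).items():
    for r in ctrl.trace(k,p)[:3]: print(k,round(r["confidence"],2),np.round(r["point"],1),np.round(onz(p,r["point"],z),4),r["pixels"].sum())
print(proj(p,[.673,.028,.045]))
E
```

```text
5.15 [0.6437 0.0482 0.2127] [-9.00309292e+01 -3.33999477e-02 -1.31673085e+02] [0.05 0.28 0.63]
ball_center 0.69 [288.4 173.5] [0.6758 0.0262 0.045 ] 571
tray_grip 0.58 [217.5 318.3] [ 0.4962 -0.0541  0.043 ] 6445
tray_pocket 0.81 [216.5 321.6] [ 0.4777 -0.068   0.018 ] 6485
stand_seat 0.63 [284.6 159.9] [0.6823 0.0402 0.045 ] 1499
[285.32261781 173.99304206]
```

View pics/w1.png

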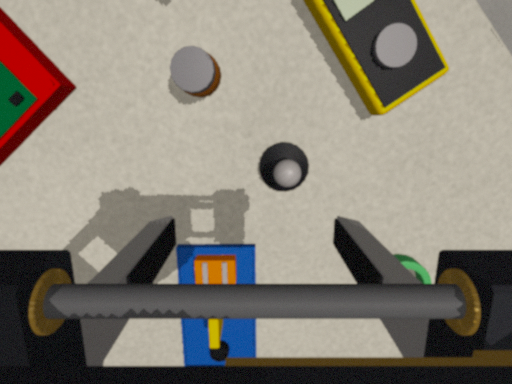

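The wrist view shows the ball at (287,173) on its stand, which gives about (.6745,.027). All three views agree within 2 mm. I'll align, descend partway and check.

Emit:
{"name": "play_rows", "arguments": {
  "twist": [
    [0,0,0],
    [0,0,0],
    [0,0,0],
    [0,0,0],
    [0,0,0],
    [0,0,0],
    [0,0,0]
  ],
  "travel": [
    [0.3,-0.21,0],
    [0.3,-0.21,0],
    [0,0,-0.5],
    [0,0,-0.5],
    [0,0,-0.5],
    [0,0,-0.3],
    [0,0,0]
  ],
  "grip": [-1,-1,-1,-1,-1,-1,-1]
}}

```text
time_s: 6.05
ee_pos: [0.6721, 0.029, 0.1216]
eef_rot: [-1.573, -0.002, -2.286]
force: [-0.6, 0.3, -0.7]
grip_width: 0.0938
```

```bash
python3 - <<'E'
from h import *
for _ in range(3):
    o=ctrl.get_obs(); print(o["time_s"],np.round(o["ee_pos"],4))
    p=cam("wrist")
save(p,"w2"); R=cv2.Rodrigues(np.array([0,0,0.]))[0]
t=o["ee_pos"]; print(proj(p,t), proj(p,[t[0],t[1],.045]))
for r in ctrl.trace("ball_center",p)[:2]: print(round(r["confidence"],2),np.round(r["point"],1),np.round(onz(p,r["point"],.045),4),r["pixels"].sum())
for n in["scene","side"]:
    q=cam(n)
    save(q,n+"2")
E
```

```text
6.05 [0.6721 0.029  0.1216]
6.1 [0.6729 0.0289 0.1235]
6.15 [0.6734 0.0289 0.1246]
[253.79205373 235.44690703] [253.72824518 199.40827721]
0.58 [257.7 197.9] [0.6766 0.0277 0.045 ] 1046
```

View pics/w2.png

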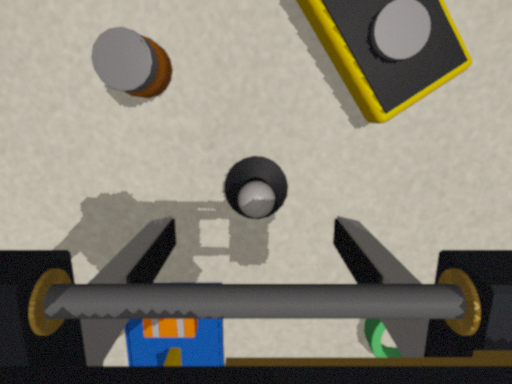

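Emit:
{"name": "play_rows", "arguments": {
  "twist": [
    [0,0,0],
    [0,0,0],
    [0,0,0],
    [0,0,0],
    [0,0,0],
    [0,0,0],
    [0,0,0]
  ],
  "travel": [
    [0.03,-0.03,0],
    [0,0,-0.4],
    [0,0,-0.4],
    [0,0,-0.4],
    [0,0,-0.3],
    [0,0,-0.1],
    [0,0,0]
  ],
  "grip": [-1,-1,-1,-1,-1,-1,-1]
}}

```text
time_s: 7.05
ee_pos: [0.6745, 0.0271, 0.0432]
eef_rot: [-1.571, -0.0, -2.288]
force: [-0.2, -0.1, 0.6]
grip_width: 0.0944
```

```bash
python3 - <<'E'
from h import *
for _ in range(3):
    p=cam("wrist"); o=ctrl.get_obs(); print(o["time_s"],np.round(o["ee_pos"],4))
save(p,"w3")
q=cam("side"); save(q,"side3"); cv2.imwrite("pics/c3.png",cv2.resize(q["img"][190:270,180:270,::-1],None,fx=6,fy=6,interpolation=cv2.INTER_CUBIC))
E
```

```text
7.1 [0.6749 0.0271 0.0441]
7.15 [0.6751 0.0271 0.0445]
7.2 [0.6751 0.0271 0.0446]
```

View pics/w3.png

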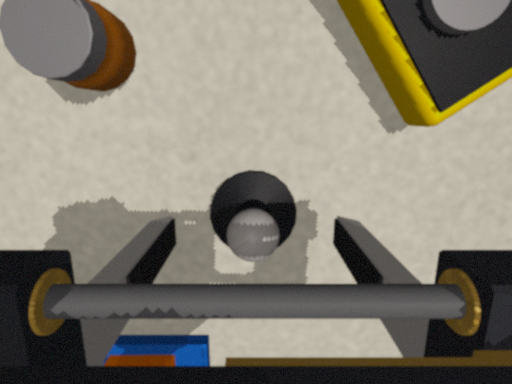

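View pics/c3.png

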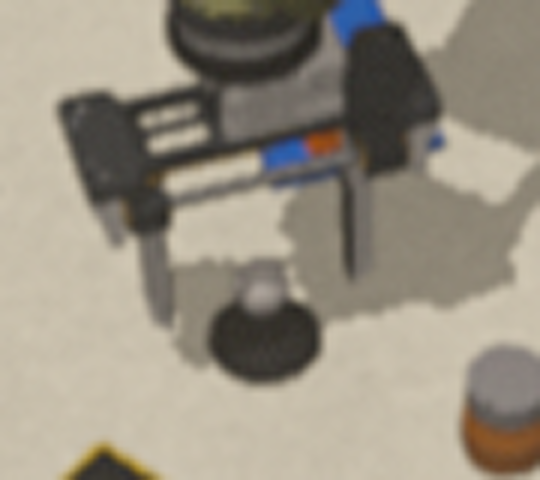

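The ball at wrist (253.5,233) is centred between the fingers, with the TCP projecting to (254,235). I'll go down the last 6.5 mm and close gently.

Emit:
{"name": "play_rows", "arguments": {
  "twist": [
    [0,0,0],
    [0,0,0],
    [0,0,0],
    [0,0,0],
    [0,0,0],
    [0,0,0],
    [0,0,0],
    [0,0,0],
    [0,0,0],
    [0,0,0]
  ],
  "travel": [
    [0,0,-0.13],
    [0,0,0],
    [0,0,0],
    [0,0,0],
    [0,0,0],
    [0,0,0],
    [0,0,0],
    [0,0,0],
    [0,0,0],
    [0,0,0]
  ],
  "grip": [-1,-1,0,0.2,1,1,1,1,1,1],
  "force": 15
}}

```text
time_s: 8.25
ee_pos: [0.6745, 0.0271, 0.037]
eef_rot: [-1.571, -0.0, -2.288]
force: [-0.3, 1.0, 0.4]
grip_width: 0.0333
```

Emit:
{"name": "play_rows", "arguments": {
  "twist": [
    [0,0,0],
    [0,0,0],
    [0,0,0]
  ],
  "travel": [
    [0,0,0],
    [0,0,0],
    [0,0,0]
  ],
  "grip": [1,1,1]
}}

```text
time_s: 8.55
ee_pos: [0.6745, 0.0272, 0.0369]
eef_rot: [-1.571, -0.0, -2.288]
force: [0.1, -0.1, -0.3]
grip_width: 0.029
```

Emit:
{"name": "play_rows", "arguments": {
  "twist": [
    [0,0,0],
    [0,0,0],
    [0,0,0],
    [0,0,0],
    [0,0,0],
    [0,0,0],
    [0,0,0],
    [0,0,0],
    [0,0,0]
  ],
  "travel": [
    [0,0,0.1],
    [0,0,0.2],
    [0,0,0.4],
    [0,0,0.4],
    [0,0,0.4],
    [0,0,0.4],
    [0,0,0.4],
    [0,0,0.2],
    [0,0,0]
  ],
  "grip": [1,1,1,1,1,1,1,1,1]
}}

```text
time_s: 9.45
ee_pos: [0.675, 0.0272, 0.1638]
eef_rot: [-1.569, 0.002, -2.288]
force: [0.7, 0.3, -1.5]
grip_width: 0.0289
```

```bash
python3 - <<'E'
from h import *
p=cam("wrist"); o=ctrl.get_obs(); print(o["time_s"],np.round(o["ee_pos"],4),o["grip_width"],np.degrees(o["eef_rot"]))
save(p,"w4"); t=o["ee_pos"];print(proj(p,t),proj(p,t+[0,0,.008]))
for r in ctrl.trace("ball_center",p)[:2]: print(r["confidence"],r["point"],r["pixels"].sum())
E
```

```text
9.5 [0.6746 0.0271 0.1622] 0.02898732581889155 [-8.99668269e+01  2.66009791e-02 -1.31069118e+02]
[253.20246166 234.96339245] [253.20462583 240.26404019]
0.57 [257.2, 240.9] 2406
```

View pics/w4.png

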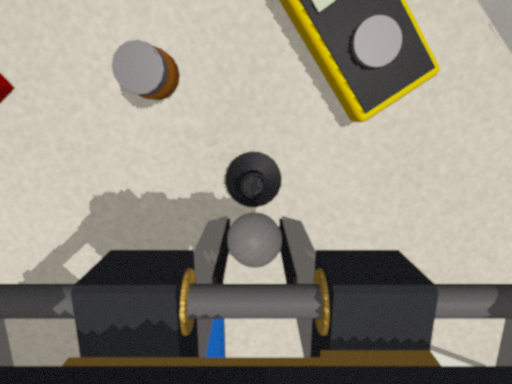

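The ball is held at wrist (254,239), where the grasp model puts it. Next I'll move to a spot from which the wrist camera sees the tray.

Emit:
{"name": "play_rows", "arguments": {
  "twist": [
    [0,0,0],
    [0,0,0],
    [0,0,0],
    [0,0,0],
    [0,0,0],
    [0,0,0],
    [0,0,0],
    [0,0,0],
    [0,0,0],
    [0,0,0],
    [0,0,0],
    [0,0,0]
  ],
  "travel": [
    [-0.25,-0.17,0],
    [-0.5,-0.35,0],
    [-0.55,-0.38,0],
    [-0.55,-0.38,0],
    [-0.55,-0.38,0],
    [-0.55,-0.38,0],
    [-0.55,-0.38,0],
    [-0.55,-0.38,0],
    [-0.55,-0.38,0],
    [-0.5,-0.35,0],
    [-0.25,-0.17,0],
    [-0.1,-0.07,0]
  ],
  "grip": [1,1,1,1,1,1,1,1,1,1,1,1]
}}

```text
time_s: 10.75
ee_pos: [0.4012, -0.1618, 0.1616]
eef_rot: [-1.571, -0.0, -2.289]
force: [-0.2, 0.6, -0.8]
grip_width: 0.0289
```

Emit:
{"name": "play_rows", "arguments": {
  "twist": [
    [0,0,0],
    [0,0,0]
  ],
  "travel": [
    [0,0,0],
    [0,0,0]
  ],
  "grip": [1,1]
}}

```text
time_s: 10.95
ee_pos: [0.4027, -0.161, 0.1618]
eef_rot: [-1.571, 0.0, -2.287]
force: [-0.4, -0.5, -2.5]
grip_width: 0.0291
```

```bash
python3 - <<'E'
from h import *
p=cam("wrist"); o=ctrl.get_obs(); print(o["time_s"],np.round(o["ee_pos"],4),o["grip_width"],np.degrees(o["eef_rot"]))
save(p,"w5"); np.savez("w5.npz",**{k:p[k] for k in("img","K","R","t")})
print([np.round(proj(p,x)) for x in([.449,-.105,.018],[.488,-.0595,.058])])
cv2.imwrite("pics/w5b.png",cv2.resize(p["img"][0:240,100:420,::-1],None,fx=2.5,fy=2.5,interpolation=cv2.INTER_CUBIC))
for r in ctrl.trace("tray_pocket",p)[:2]: print(r["confidence"],r["point"],r["pixels"].sum())
E
```

```text
11.0 [ 0.4027 -0.1609  0.1618] 0.028662036069636434 [-9.00107418e+01  3.25936237e-03 -1.31022377e+02]
[array([252., 109.]), array([251.,  29.])]
0.9 [251.7, 72.0] 15117
```

View pics/w5b.png

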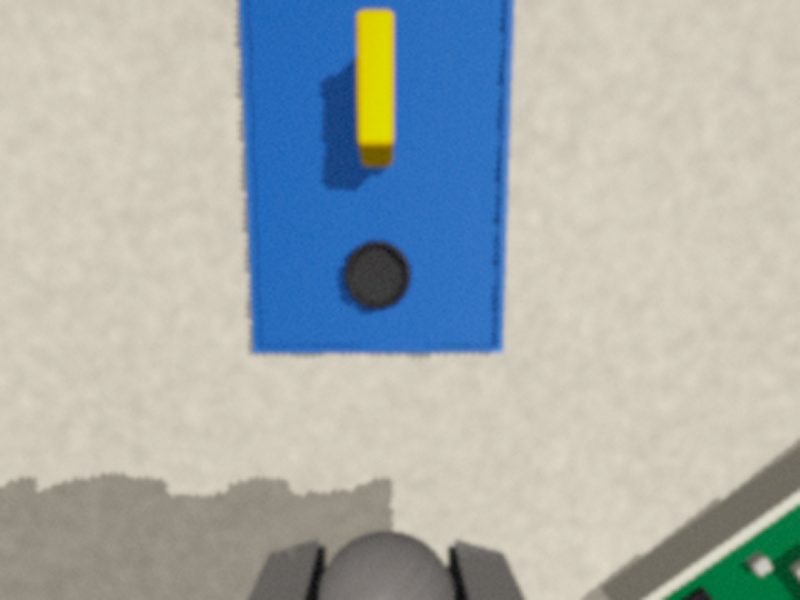

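```bash
python3 - <<'E'
from h import *
p=dict(np.load("w5.npz"))
u=lambda q:[100+(q[0]+.5)/2.5-.5,(q[1]+.5)/2.5-.5]
P=onz(p,u((377,274)),.019); G=onz(p,u((376,75.5)),.058)
print("pocket",P,"grip",G,np.linalg.norm((P-G)[:2]),np.degrees(np.arctan2(*(P-G)[1::-1])))
a=onz(p,u((255,350)),.011);b=onz(p,u((500,350)),.011);print(a,b,np.linalg.norm(a-b),np.degrees(np.arctan2(*(b-a)[1::-1])))
# side edges angle
for e in(((243,30),(254,345)),((512,30),(501,345))):
    c,d=[onz(p,u(x),.011) for x in e]; print(np.degrees(np.arctan2(*(d-c)[1::-1])))
print("tool axis z .019 proj",proj(p,[.4027,-.1609,.17]))
E
```

```text
pocket [ 0.4475302  -0.10465778  0.019     ] grip [ 0.487314   -0.05937767  0.058     ] 0.06027469828887641 -131.30303234873165
[ 0.39136212 -0.09461579  0.011     ] [ 0.46523123 -0.15898359  0.011     ] 0.09797886595177989 -41.06812471481978
-131.26204256490126
-131.15849046782287
tool axis z .019 proj [253.73760969 240.79821785]
```

Emit:
{"name": "play_rows", "arguments": {
  "twist": [
    [0,0,0],
    [0,0,0],
    [0,0,0],
    [0,0,0],
    [0,0,0],
    [0,0,0],
    [0,0,0],
    [0,0,0],
    [0,0,0],
    [0,0,0],
    [0,0,0],
    [0,0,0]
  ],
  "travel": [
    [0.15,0.19,0],
    [0.3,0.37,0],
    [0.3,0.37,0],
    [0.15,0.19,0],
    [0,0,-0.2],
    [0,0,-0.4],
    [0,0,-0.5],
    [0,0,-0.5],
    [0,0,-0.4],
    [0,0,-0.2],
    [0,0,-0.1],
    [0,0,0]
  ],
  "grip": [1,1,1,1,1,1,1,1,1,1,1,1]
}}

```text
time_s: 12.25
ee_pos: [0.4469, -0.1055, 0.0468]
eef_rot: [-1.571, -0.0, -2.288]
force: [0.5, -0.8, -1.1]
grip_width: 0.0287
```

```bash
python3 - <<'E'
from h import *
cam("side")
for _ in range(2): p=cam("wrist"); o=ctrl.get_obs(); print(o["time_s"],np.round(o["ee_pos"],4),o["grip_width"],np.degrees(o["eef_rot"]))
cv2.imwrite("pics/w6.png",cv2.resize(p["img"][100:340,100:420,::-1],None,fx=2.5,fy=2.5,interpolation=cv2.INTER_CUBIC))
print(proj(p,[.4478,-.1048,.019]))
E
```

```text
12.35 [ 0.4474 -0.1056  0.0476] 0.029109424990993185 [-8.99398834e+01  2.51311084e-02 -1.31068707e+02]
12.4 [ 0.4475 -0.1055  0.0477] 0.028983246124018886 [-8.99287689e+01  3.00343886e-02 -1.31067476e+02]
[253.47235402 218.20434637]
```

View pics/w6.png

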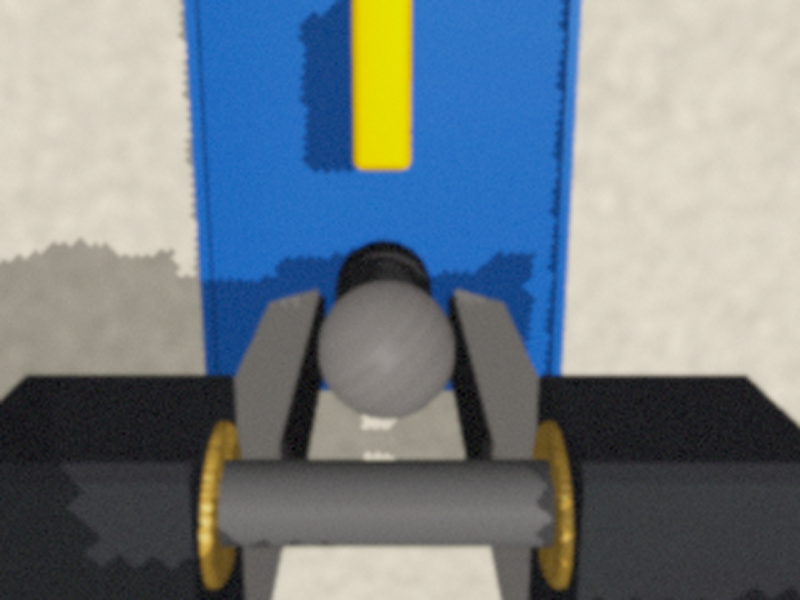

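```bash
python3 - <<'E'
from h import *
p=cam("wrist")
t=ctrl.get_obs()["ee_pos"]
for c in([.4478,-.1048],[.4475,-.1055]):
    print(proj(p,[c[0]+.013*.656,c[1]+.013*.755,.019]))
print(t,proj(p,[t[0],t[1],t[2]+.008]), proj(p,[t[0],t[1],.019]))
E
```

```text
[253.36147993 199.16263881]
[253.72224051 200.24064546]
[ 0.44743813 -0.10552424  0.0476888 ] [253.7704844  240.80717572] [253.71663024 219.37409427]
```

Emit:
{"name": "play_rows", "arguments": {
  "twist": [
    [0,0,0],
    [0,0,0],
    [0,0,0],
    [0,0,0],
    [0,0,0]
  ],
  "travel": [
    [0.01,0.015,-0.2],
    [0,0,-0.15],
    [0,0,-0.08],
    [0,0,-0.02],
    [0,0,0]
  ],
  "grip": [1,1,1,1,1]
}}

```text
time_s: 12.95
ee_pos: [0.4475, -0.1046, 0.0243]
eef_rot: [-1.571, -0.0, -2.288]
force: [0.4, -0.4, -0.8]
grip_width: 0.0289
```

```bash
python3 - <<'E'
from h import *
cam("side"); cam("side")
p=cam("wrist"); o=ctrl.get_obs(); print(o["time_s"],np.round(o["ee_pos"],4),o["grip_width"],o["force"])
q=cam("scene")
cv2.imwrite("pics/s7.png",cv2.resize(q["img"][170:240,200:300,::-1],None,fx=8,fy=8,interpolation=cv2.INTER_CUBIC))
E
```

```text
13.1 [ 0.4477 -0.1046  0.0246] 0.028969965154382615 [-0.35958687  0.42340751 -1.52585294]
```

View pics/s7.png

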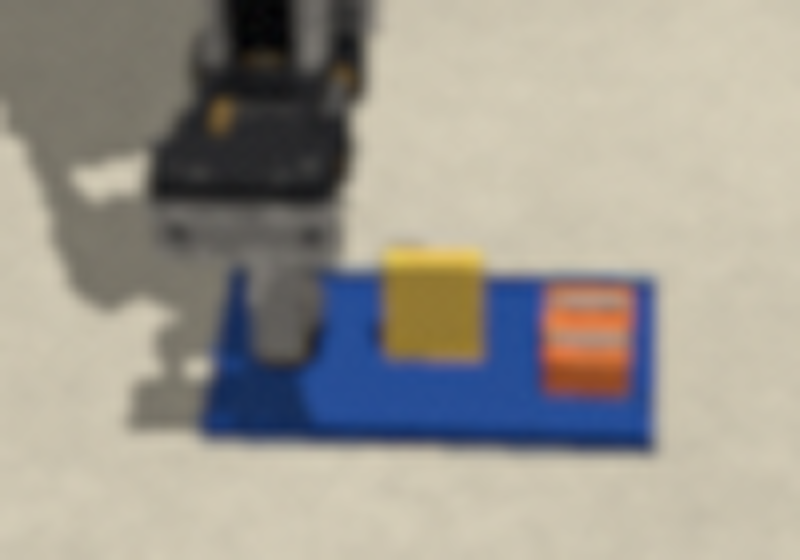

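Emit:
{"name": "play_rows", "arguments": {
  "twist": [
    [0,0,0],
    [0,0,0],
    [0,0,0]
  ],
  "travel": [
    [0,0,-0.02],
    [0,0,0],
    [0,0,0]
  ],
  "grip": [1,1,1]
}}

```text
time_s: 13.45
ee_pos: [0.4475, -0.1046, 0.0235]
eef_rot: [-1.571, 0.0, -2.288]
force: [0.6, -0.6, -1.7]
grip_width: 0.029
```

Emit:
{"name": "play_rows", "arguments": {
  "twist": [
    [0,0,0],
    [0,0,0]
  ],
  "travel": [
    [0,0,-0.01],
    [0,0,0]
  ],
  "grip": [1,1]
}}

```text
time_s: 13.65
ee_pos: [0.4475, -0.1046, 0.0229]
eef_rot: [-1.571, -0.0, -2.288]
force: [0.1, 0.0, -1.2]
grip_width: 0.0292
```

Emit:
{"name": "play_rows", "arguments": {
  "twist": [
    [0,0,0],
    [0,0,0]
  ],
  "travel": [
    [0,0,-0.01],
    [0,0,0]
  ],
  "grip": [1,1]
}}

```text
time_s: 13.85
ee_pos: [0.4476, -0.1046, 0.0227]
eef_rot: [-1.571, 0.0, -2.288]
force: [-1.6, 0.1, 4.3]
grip_width: 0.0294
```

Emit:
{"name": "play_rows", "arguments": {
  "twist": [
    [0,0,0],
    [0,0,0]
  ],
  "travel": [
    [0,0,-0.01],
    [0,0,0]
  ],
  "grip": [1,1]
}}

```text
time_s: 14.05
ee_pos: [0.4477, -0.1047, 0.0225]
eef_rot: [-1.57, 0.0, -2.288]
force: [-3.3, 0.9, 10.9]
grip_width: 0.0292
```

Contact came at the expected height. I'll relieve the push slightly and open gently.

Emit:
{"name": "play_rows", "arguments": {
  "twist": [
    [0,0,0],
    [0,0,0],
    [0,0,0],
    [0,0,0],
    [0,0,0],
    [0,0,0],
    [0,0,0],
    [0,0,0],
    [0,0,0]
  ],
  "travel": [
    [0,0,0.012],
    [0,0,0],
    [0,0,0],
    [0,0,0],
    [0,0,0],
    [0,0,0],
    [0,0,0],
    [0,0,0],
    [0,0,0]
  ],
  "grip": [1,1,0.34,0.3,0.26,0.2,0,-0.2,-0.3],
  "force": 8
}}

```text
time_s: 14.95
ee_pos: [0.4475, -0.1046, 0.0225]
eef_rot: [-1.571, 0.0, -2.288]
force: [-0.4, 0.9, 1.1]
grip_width: 0.0583
```

```bash
python3 - <<'E'
from h import *
p=cam("wrist"); o=ctrl.get_obs(); print(o["time_s"],np.round(o["ee_pos"],4),o["grip_width"],o["force"])
cv2.imwrite("pics/w8.png",cv2.resize(p["img"][100:340,100:420,::-1],None,fx=2.5,fy=2.5,interpolation=cv2.INTER_CUBIC))
print(proj(p,[.4478,-.1048,.031]))
E
```

```text
15.0 [ 0.4475 -0.1046  0.0225] 0.06038474183952225 [-0.21005651 -1.3191938  -0.11339907]
[254.40296501 241.11460275]
```

View pics/w8.png

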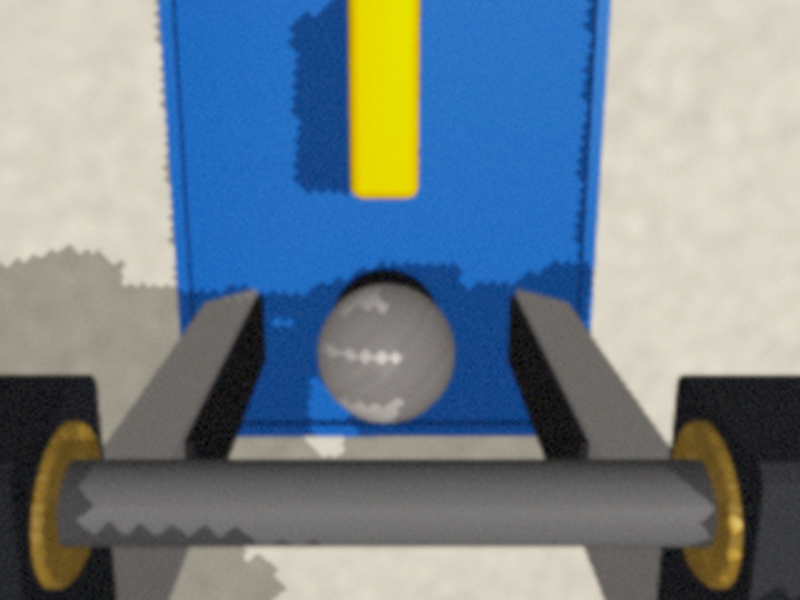

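The ball sits alone in the pocket, at crop (386,352). I'll go straight up, then over to the yellow grip.

Emit:
{"name": "play_rows", "arguments": {
  "twist": [
    [0,0,0],
    [0,0,0],
    [0,0,0],
    [0,0,0],
    [0,0,0],
    [0,0,0],
    [0,0,0],
    [0,0,0],
    [0,0,0],
    [0,0,0],
    [0,0,0]
  ],
  "travel": [
    [0,0,0.1],
    [0,0,0.2],
    [0,0,0.4],
    [0,0,0.5],
    [0,0,0.5],
    [0,0,0.3],
    [0.2,0.22,0],
    [0.3,0.34,0],
    [0.2,0.23,0],
    [0.1,0.11,0],
    [0,0,0]
  ],
  "grip": [-0.3,-0.3,-0.3,-0.3,-0.3,-0.3,-0.3,-0.3,-0.3,-0.3,-0.3]
}}

```text
time_s: 16.1
ee_pos: [0.4877, -0.0588, 0.122]
eef_rot: [-1.572, -0.0, -2.286]
force: [-0.1, 0.0, 0.2]
grip_width: 0.061
```

```bash
python3 - <<'E'
from h import *
s=cam("scene");d=cam("side")
p=cam("wrist"); o=ctrl.get_obs(); print(o["time_s"],np.round(o["ee_pos"],4),o["grip_width"],np.degrees(o["eef_rot"]))
save(p,"w9")
cv2.imwrite("pics/s9.png",cv2.resize(s["img"][180:230,210:300,::-1],None,fx=8,fy=8,interpolation=cv2.INTER_CUBIC))
t=o["ee_pos"]; print(proj(p,[.4875,-.0594,.058]),proj(p,[t[0],t[1],.058]))
E
```

```text
16.25 [ 0.4872 -0.0599  0.1223] 0.061464426013690114 [-9.00268537e+01 -2.05373095e-02 -1.31077346e+02]
[253.91278514 204.03201588] [253.99621715 204.74988153]
```

View pics/w9.png

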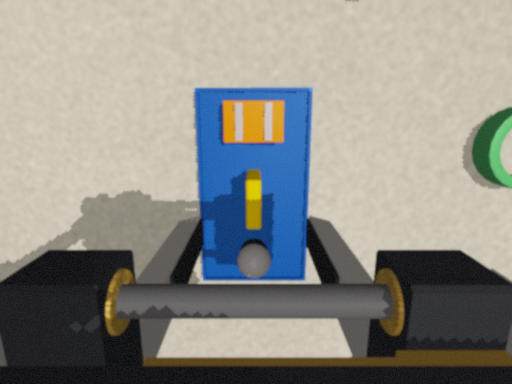

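View pics/s9.png

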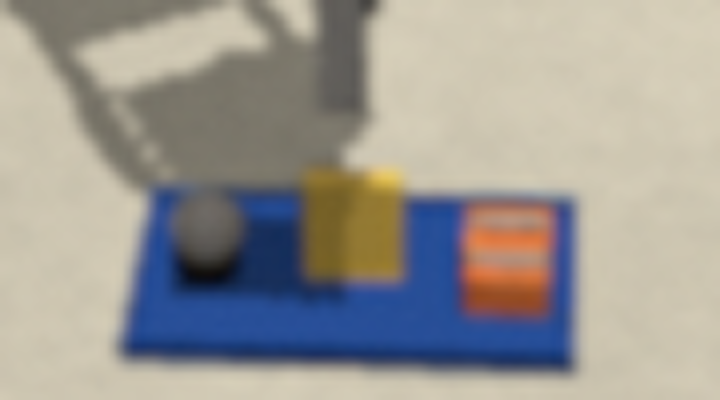

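The ball is in the pocket in both views (wrist (254,259), scene crop (208,230)), and the grip at wrist (254,199) is centred between the fingers. I'll descend and pinch.

Emit:
{"name": "play_rows", "arguments": {
  "twist": [
    [0,0,0],
    [0,0,0],
    [0,0,0],
    [0,0,0],
    [0,0,0],
    [0,0,0],
    [0,0,0]
  ],
  "travel": [
    [0.02,0.02,-0.2],
    [0,0,-0.4],
    [0,0,-0.5],
    [0,0,-0.4],
    [0,0,-0.2],
    [0,0,-0.1],
    [0,0,0]
  ],
  "grip": [-0.3,-0.3,-0.3,-0.3,-0.3,-0.3,-0.3]
}}

```text
time_s: 16.95
ee_pos: [0.4884, -0.0587, 0.0324]
eef_rot: [-1.571, -0.0, -2.288]
force: [-1.0, -0.5, -0.2]
grip_width: 0.061
```

Emit:
{"name": "play_rows", "arguments": {
  "twist": [
    [0,0,0],
    [0,0,0],
    [0,0,0],
    [0,0,0],
    [0,0,0],
    [0,0,0],
    [0,0,0],
    [0,0,0],
    [0,0,0],
    [0,0,0]
  ],
  "travel": [
    [0,0,0],
    [0,0,0],
    [0,0,0],
    [0,0,0],
    [0,0,0],
    [0,0,0],
    [0,0,0],
    [0,0,0],
    [0,0,0],
    [0,0,0]
  ],
  "grip": [-0.1,0.1,0.3,0.4,0.5,0.6,0.65,0.7,0.75,0.8],
  "force": 8
}}

```text
time_s: 17.95
ee_pos: [0.4882, -0.0584, 0.0325]
eef_rot: [-1.572, -0.0, -2.288]
force: [-3.7, 3.6, 3.4]
grip_width: 0.0117
```

```bash
python3 - <<'E'
from h import *
p=cam("wrist"); o=ctrl.get_obs(); print(o["time_s"],np.round(o["ee_pos"],4),o["grip_width"],np.degrees(o["eef_rot"]),o["force"])
save(p,"w10")
q=cam("scene");cv2.imwrite("pics/s10.png",cv2.resize(q["img"][170:230,210:300,::-1],None,fx=8,fy=8,interpolation=cv2.INTER_CUBIC))
E
```

```text
18.0 [ 0.4882 -0.0584  0.0325] 0.011471318696684564 [-9.00425805e+01 -1.30453513e-02 -1.31062368e+02] [-3.6877576   2.48992884  3.04713073]
```

View pics/w10.png

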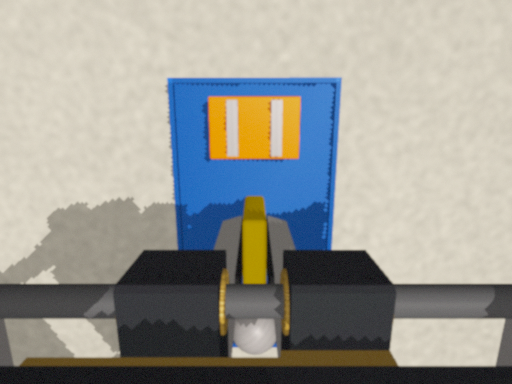

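View pics/s10.png

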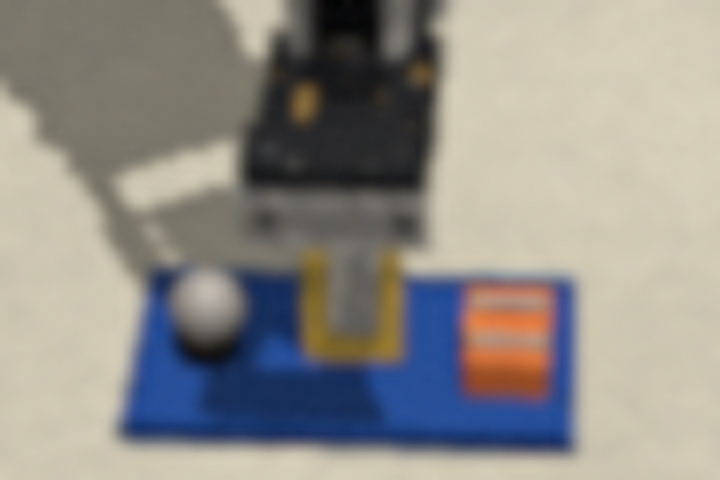

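The fingers pinch the grip at its middle and the ball is in the pocket. I'll firm up the grip and lift smoothly.

Emit:
{"name": "play_rows", "arguments": {
  "twist": [
    [0,0,0],
    [0,0,0],
    [0,0,0],
    [0,0,0],
    [0,0,0],
    [0,0,0],
    [0,0,0],
    [0,0,0],
    [0,0,0],
    [0,0,0],
    [0,0,0],
    [0,0,0]
  ],
  "travel": [
    [0,0,0],
    [0,0,0],
    [0,0,0],
    [0,0,0],
    [0,0,0.01],
    [0,0,0.02],
    [0,0,0.04],
    [0,0,0.06],
    [0,0,0.08],
    [0,0,0.06],
    [0,0,0.03],
    [0,0,0]
  ],
  "grip": [1,1,1,1,1,1,1,1,1,1,1,1],
  "force": 35
}}

```text
time_s: 19.25
ee_pos: [0.4887, -0.0586, 0.0478]
eef_rot: [-1.57, 0.0, -2.288]
force: [0.1, -0.3, -4.5]
grip_width: 0.0116
```

```bash
python3 - <<'E'
from h import *
p=cam("wrist"); o=ctrl.get_obs(); print(o["time_s"],np.round(o["ee_pos"],4),o["grip_width"],np.degrees(o["eef_rot"]),o["force"],o["moment"])
q=cam("scene");cv2.imwrite("pics/s11.png",cv2.resize(q["img"][170:230,210:300,::-1],None,fx=8,fy=8,interpolation=cv2.INTER_CUBIC))
cv2.imwrite("pics/r1.png",cv2.resize(q["img"][145:195,295:365,::-1],None,fx=10,fy=10,interpolation=cv2.INTER_CUBIC))
d=cam("side")
cv2.imwrite("pics/r2.png",cv2.resize(d["img"][200:270,300:375,::-1],None,fx=8,fy=8,interpolation=cv2.INTER_CUBIC))
E
```

```text
19.3 [ 0.4886 -0.0586  0.0476] 0.011826391352807443 [-8.99886077e+01  5.43992283e-03 -1.31063994e+02] [ 0.13359472  0.21920223 -3.5034599 ] [-0.02072752  0.10626392  0.00559014]
```

View pics/s11.png

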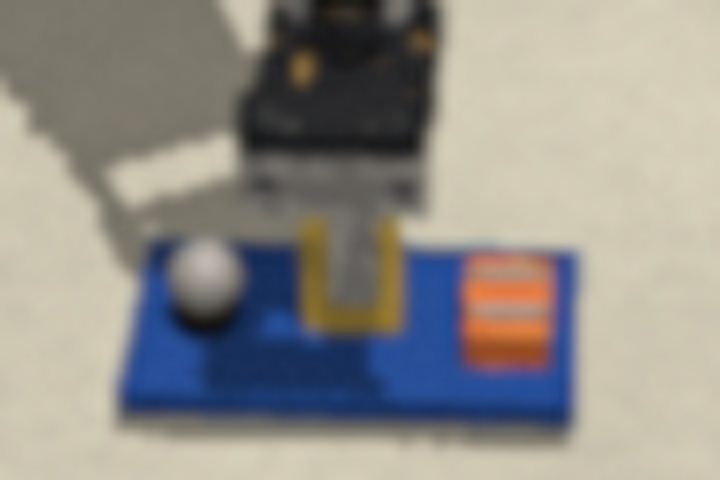

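View pics/r1.png

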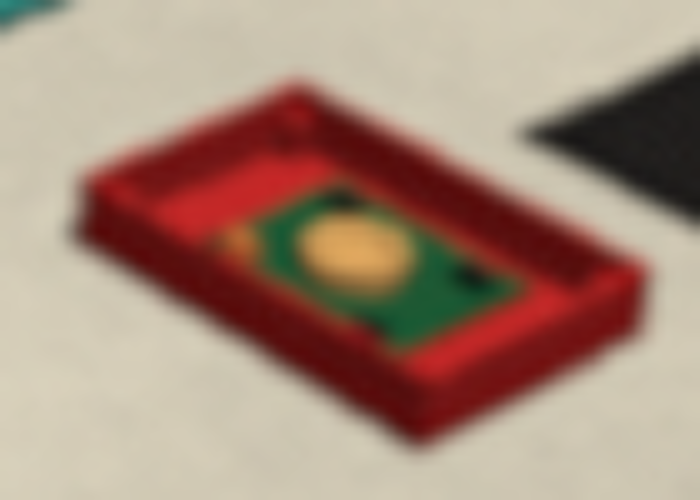

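View pics/r2.png

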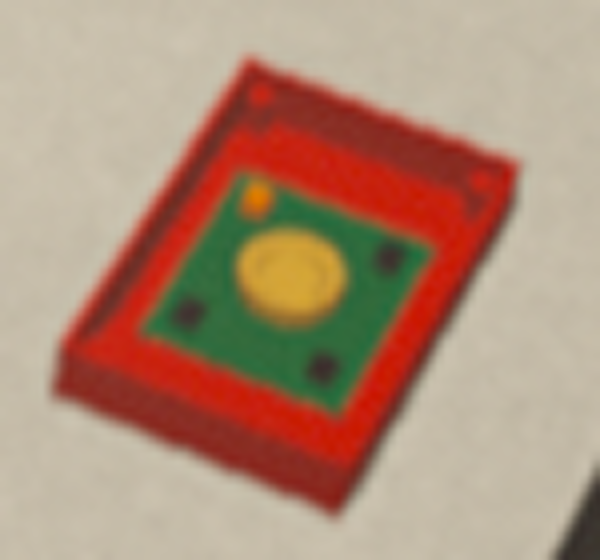

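```bash
python3 - <<'E'
from h import *
S=cam("scene");D=cam("side")
c=lambda o,f,q:[(q[0]+.5)/f-.5+o[0],(q[1]+.5)/f-.5+o[1]]
for p,o,f,L in((S,(295,145),10,[(83,182),(300,80),(648,275),(422,378)]),(D,(300,200),8,[(250,60),(520,165),(345,462),(65,345)])):
    P=np.array([onz(p,c(o,f,q),.032) for q in L])[:,:2]
    print(np.round(P,4).tolist(),P.mean(0),[round(float(np.linalg.norm(P[i]-P[i-1])),3) for i in range(4)])
print(onz(S,c((295,145),10,(357,250)),.02),onz(D,c((300,200),8,(291,272)),.02))
E
```

```text
[[0.38, 0.2544], [0.3771, 0.3754], [0.5574, 0.369], [0.5515, 0.2555]] [0.46650595 0.31357249] [0.172, 0.121, 0.18, 0.114]
[[0.3786, 0.2573], [0.3796, 0.374], [0.5553, 0.3712], [0.5555, 0.2569]] [0.46722907 0.31485423] [0.177, 0.117, 0.176, 0.114]
[0.46686684 0.31445992 0.02      ] [0.46730108 0.31417258 0.02      ]
```

Red centre is (.467,.3145); both cameras and the brass socket agree within 1.5 mm. The tray lifts level. I'll finish lifting, then carry with ramped speed.

Emit:
{"name": "play_rows", "arguments": {
  "twist": [
    [0,0,0],
    [0,0,0],
    [0,0,0],
    [0,0,0],
    [0,0,0],
    [0,0,0],
    [0,0,0],
    [0,0,0],
    [0,0,0],
    [0,0,0],
    [0,0,0],
    [0,0,0]
  ],
  "travel": [
    [0,0,0.05],
    [0,0,0.1],
    [0,0,0.15],
    [0,0,0.2],
    [0,0,0.2],
    [0,0,0.2],
    [0,0,0.2],
    [0,0,0.2],
    [0,0,0.15],
    [0,0,0.12],
    [0,0,0.08],
    [0,0,0.05]
  ],
  "grip": [1,1,1,1,1,1,1,1,1,1,1,1]
}}

```text
time_s: 20.7
ee_pos: [0.4885, -0.0586, 0.1328]
eef_rot: [-1.571, 0.0, -2.288]
force: [-0.0, 0.6, -3.7]
grip_width: 0.0117
```

```bash
python3 - <<'E'
from h import *
o=ctrl.get_obs(); print(o["time_s"],np.round(o["ee_pos"],4),o["grip_width"],np.degrees(o["eef_rot"]),o["force"],o["moment"])
q=cam("scene");cv2.imwrite("pics/s12.png",cv2.resize(q["img"][140:230,200:300,::-1],None,fx=6,fy=6,interpolation=cv2.INTER_CUBIC))
E
```

```text
20.7 [ 0.4885 -0.0586  0.1328] 0.011742733639337642 [-8.99987329e+01  5.02843291e-04 -1.31068596e+02] [-0.0083483   0.55256991 -3.73251046] [-0.06171248  0.11075176  0.00336745]
```

View pics/s12.png

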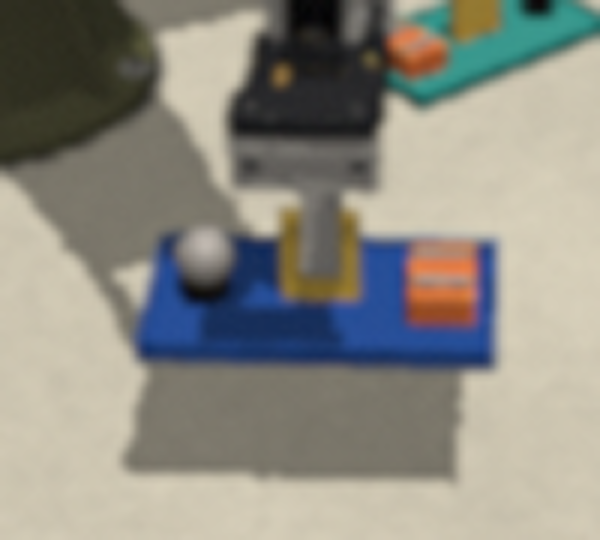

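The tray is level with the ball in its pocket. Now the carry.

Emit:
{"name": "play_rows", "arguments": {
  "twist": [
    [0,0,0],
    [0,0,0],
    [0,0,0],
    [0,0,0],
    [0,0,0],
    [0,0,0],
    [0,0,0],
    [0,0,0],
    [0,0,0],
    [0,0,0],
    [0,0,0],
    [0,0,0]
  ],
  "travel": [
    [0,0.04,0],
    [0,0.08,0],
    [0.01,0.12,0],
    [0.01,0.16,0],
    [0.01,0.2,0],
    [0.01,0.24,0],
    [0.01,0.28,0],
    [0.02,0.32,0],
    [0.02,0.36,0],
    [0.02,0.4,0],
    [0.02,0.4,0],
    [0.02,0.4,0]
  ],
  "grip": [1,1,1,1,1,1,1,1,1,1,1,1]
}}

```text
time_s: 21.95
ee_pos: [0.4958, 0.0932, 0.1326]
eef_rot: [-1.571, 0.0, -2.287]
force: [0.2, 0.6, -3.5]
grip_width: 0.012
```

Emit:
{"name": "play_rows", "arguments": {
  "twist": [
    [0,0,0],
    [0,0,0],
    [0,0,0],
    [0,0,0],
    [0,0,0],
    [0,0,0],
    [0,0,0],
    [0,0,0],
    [0,0,0],
    [0,0,0],
    [0,0,0],
    [0,0,0]
  ],
  "travel": [
    [0.02,0.4,0],
    [0.02,0.4,0],
    [0.02,0.4,0],
    [0.02,0.4,0],
    [0.02,0.4,0],
    [0.02,0.4,0],
    [0.02,0.4,0],
    [0.02,0.36,0],
    [0.01,0.32,0],
    [0.01,0.28,0],
    [0.01,0.24,0],
    [0.01,0.2,0]
  ],
  "grip": [1,1,1,1,1,1,1,1,1,1,1,1]
}}

```text
time_s: 23.15
ee_pos: [0.506, 0.3023, 0.1325]
eef_rot: [-1.571, -0.0, -2.287]
force: [0.0, -0.4, -2.7]
grip_width: 0.0118
```

Emit:
{"name": "play_rows", "arguments": {
  "twist": [
    [0,0,0],
    [0,0,0],
    [0,0,0],
    [0,0,0],
    [0,0,0],
    [0,0,0],
    [0,0,0],
    [0,0,0]
  ],
  "travel": [
    [0.01,0.16,0],
    [0.01,0.12,0],
    [0,0.08,0],
    [0,0.04,0],
    [0,0.02,0],
    [0,0,0],
    [0,0,0],
    [0,0,0]
  ],
  "grip": [1,1,1,1,1,1,1,1]
}}

```text
time_s: 23.95
ee_pos: [0.5071, 0.3222, 0.1326]
eef_rot: [-1.571, 0.0, -2.288]
force: [-0.8, -1.5, -3.3]
grip_width: 0.0117
```

```bash
cat > chk.py <<'E'
from h import *
import sys
n=sys.argv[1]
w=cam("wrist");S=cam("scene");D=cam("side");o=ctrl.get_obs(); print(o["time_s"],np.round(o["ee_pos"],4),o["grip_width"],np.degrees(o["eef_rot"]),o["force"],o["moment"])
save(w,"w"+n)
t=o["ee_pos"]; b=t+[-.0407,-.0457,0]; b[2]=.131
for p,m in((S,"s"),(D,"d")):
    q=proj(p,b).round().astype(int); print(m,q)
    x0,y0=max(q[0]-50,0),max(q[1]-40,0)
    print("crop origin",x0,y0)
    cv2.imwrite(f"pics/{m}{n}.png",cv2.resize(p["img"][y0:y0+80,x0:x0+110,::-1],None,fx=7,fy=7,interpolation=cv2.INTER_CUBIC))
    for r in ctrl.trace("ball_center",p)[:3]: print(m,r["confidence"],r["point"],onz(p,r["point"],.131),r["pixels"].sum())
E
python3 chk.py 13
```

```text
24.1 [0.5071 0.3223 0.1326] 0.011928617598208164 [-9.00001295e+01  1.45910148e-03 -1.31075060e+02] [ 0.20304511  0.181635   -3.89463753] [0.02695153 0.00040088 0.0038353 ]
s [326 147]
crop origin 276 107
s 0.52 [325.2, 146.0] [0.46209279 0.2776023  0.131     ] 50
d [329 204]
crop origin 279 164
d 0.43 [330.1, 204.8] [0.46661514 0.28117389 0.131     ] 29
```

View pics/s13.png

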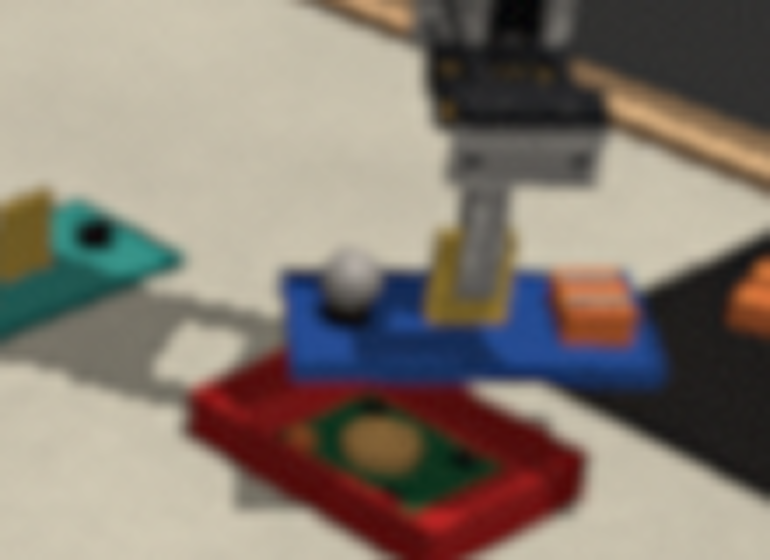

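View pics/d13.png

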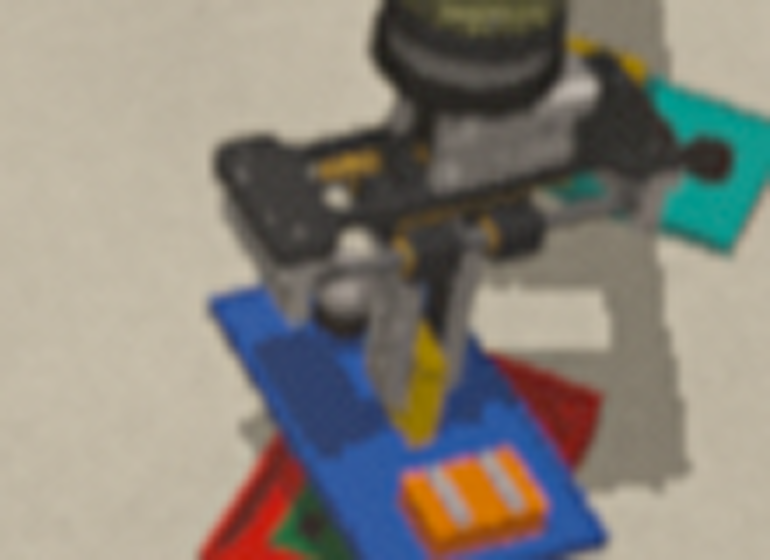

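View pics/w13.png

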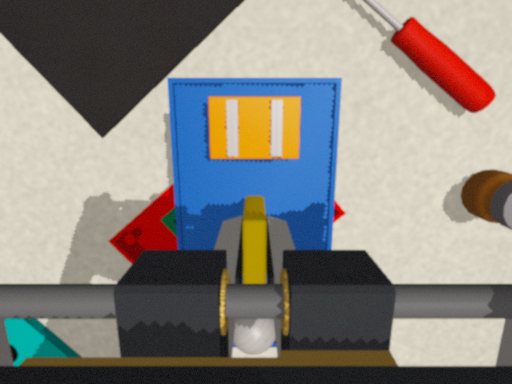

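The carry stopped about 38 mm short in y. The ball is still in its pocket, at scene (326,146.6) against a predicted (326,147), and the tray is level. I'll close the gap.

Emit:
{"name": "play_rows", "arguments": {
  "twist": [
    [0,0,0],
    [0,0,0],
    [0,0,0],
    [0,0,0],
    [0,0,0],
    [0,0,0],
    [0,0,0],
    [0,0,0],
    [0,0,0],
    [0,0,0],
    [0,0,0],
    [0,0,0]
  ],
  "travel": [
    [0.01,0.03,0],
    [0,0.06,0],
    [0,0.1,0],
    [0,0.13,0],
    [0,0.13,0],
    [0,0.13,0],
    [0,0.09,0],
    [0,0.06,0],
    [0,0.03,0],
    [0,0,0],
    [0,0,0],
    [0,0,0]
  ],
  "grip": [1,1,1,1,1,1,1,1,1,1,1,1]
}}

```text
time_s: 25.4
ee_pos: [0.5076, 0.3602, 0.1326]
eef_rot: [-1.571, -0.0, -2.288]
force: [0.4, 0.2, -4.5]
grip_width: 0.0118
```

```bash
python3 chk.py 14
```

```text
25.55 [0.5076 0.3603 0.1326] 0.011648698771138978 [-8.99995422e+01  3.00635626e-03 -1.31075357e+02] [-0.54292822 -0.33690533 -2.83920049] [-0.04536313  0.07295387 -0.016201  ]
s [333 143]
crop origin 283 103
s 0.59 [332.1, 141.9] [0.45626614 0.31905163 0.131     ] 30
s 0.26 [262.6, 271.9] [ 0.78131225 -0.25188096  0.131     ] 451
d [340 209]
crop origin 290 169
d 0.27 [324.6, 245.0] [0.62034869 0.33080462 0.131     ] 894
```

View pics/s14.png

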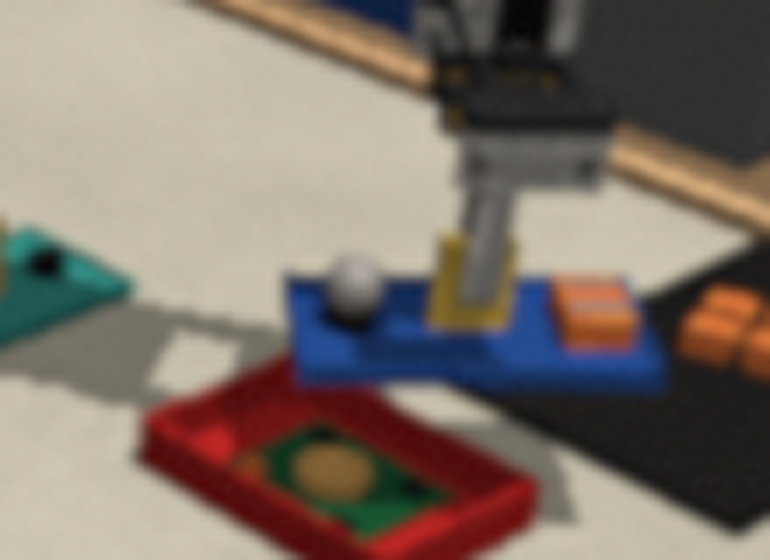

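View pics/d14.png

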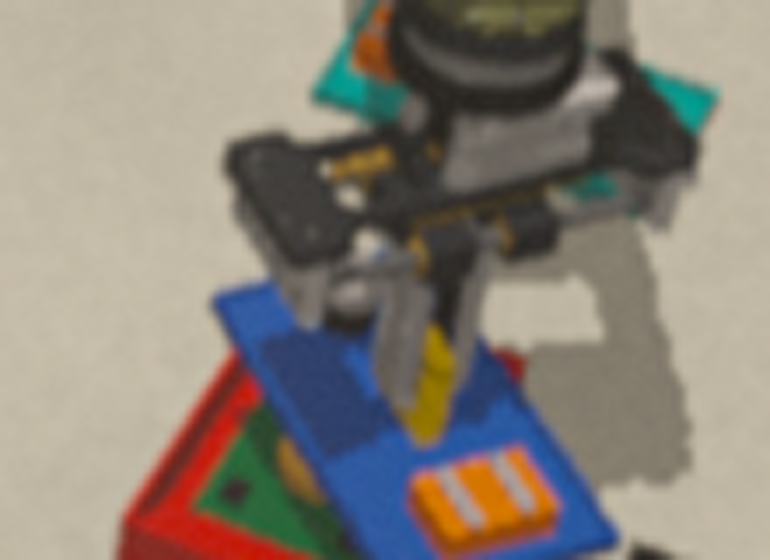

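View pics/w14.png

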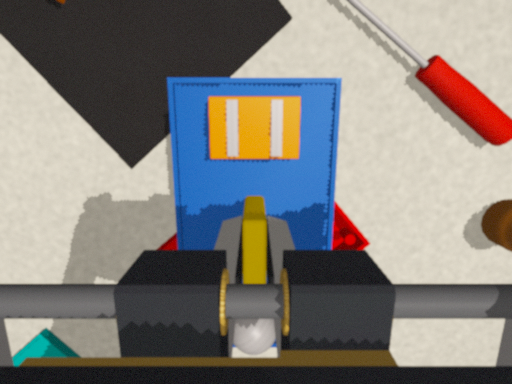

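```bash
python3 - <<'E'
from h import *
S=cam("scene"); print(onz(S,[333.1,143.5],.131)); o=ctrl.get_obs(); print(o["time_s"],np.abs(o["joint_vel"]).max(),o["ee_pos"])
a=cv2.imread("pics/w10.png").astype(int);b=cv2.imread("pics/w14.png").astype(int)
f=lambda i:np.argwhere((i[:245,:,0]>150)&(i[:245,:,2]<80)&(i[:245,:,1]<130))
print(f(a).min(0),f(a).max(0),f(b).min(0),f(b).max(0))
E
```

```text
[0.46689031 0.31282672 0.131     ]
25.7 0.0019193583071321265 [0.50753886 0.3603661  0.13256199]
[ 79 168] [244 338] [ 77 167] [244 337]
```

```bash
python3 -c "
from station import ctrl
print(ctrl.hand_in())"
```

```text
the job is handed in; nothing more can be done
None
```

The ball is in the pocket of the blue tray. The arm is holding the tray still over the red housing, and I handed the job in at 25.7 s of the 58 s allowed.

- **What I did:** I took the ball off its stand, set it in the tray's pocket and let go. I then gripped the tray by its yellow grip at 35 N, lifted it and carried it over at a fixed orientation.
- **Ball position:** at the end it is at about (0.467, 0.313–0.315), against a measured red centre of (0.467, 0.3145).
- **Height and level:** the tray's underside is about 100 mm above the table, judged from how far the gripper rose. The tool is vertical to within 0.01°. In the wrist picture the tray sits where it did before the lift, to within 1–2 pixels.
- **Checks that disagreed or failed:**
  - The first carry stopped 38 mm short because I added up the rows wrong; I corrected it with one more move.
  - At the final pose the networks were unreliable on the ball: the scene one put it about 11 mm off and the side one found something else. I relied on the scene picture by eye and the calibration instead.
  - The gripper half hides the ball in the side view.

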